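# Lay the standing cartridge in the empty acrylic cradle

### The arm

A 6-joint arm with a two-finger parallel gripper is mounted at the origin on the work surface. World frame = base frame: x ahead of the robot, y to its left, z up, the work surface at z = 0. Lengths are in m, angles in degrees, forces in N, time in s.
With the tool pointing down it reaches from about 0.4 to 0.825 m from the base axis. Payload 7 kg.
Tool frame: the origin (TCP) lies midway between the tips of the shut fingers; the grasp point (between the pads) lies 19 mm behind it; z points along the fingers, y is the line along which they close (so a half turn about z gives the same grasp; the last joint's range is limited). The gripper opens to 88 mm and grips with 3 to 60 N. Pads are 19 mm wide; open, the fingers measure 130 mm over their backs; the gripper's body (78 mm by 193 mm) begins 47 mm behind the grasp point.
Start: joints at [93.226, 20.546, 0.682, 0, -70.136, -16.507], TCP at [0.155, 0.657, 0.227] pointing down, gripper open.
Joint ranges: [-176.03, 176.03], [-82.01, 121.73], [-58.28, 71.71], [-173.87, 95.51], [-174.79, -0.11], [-173.66, 173.66]. Speed limits (degrees/s): [136.94, 136.94, 172.46, 180, 180, 180].

### API

Orientations are given as [roll, pitch, yaw] about the fixed x, y, z axes, in that order (R = Rz(yaw) Ry(pitch) Rx(roll)).
In Python, from plant import get_state, optics, order gives the robot as it stands. The module is installed in compiled form; this text tells all that it offers.
- The arm moves only by the tool send_rows, never from a script. Its argument "moves" is a list of rows, each an object with "slide": the shift along the tool's x, y, z as a fraction of full scale, a list of three; "turn": the turn about the tool's z as a fraction of full scale; "gripper": the opening, from 0 (shut) to 1 (fully open). A call has exactly 5 rows; each row is the pose to reach, as a shift and turn from the pose commanded when the call began, along the tool's axes at that moment; what a row does not reach only later rows make up. Full scale, the value 1, is 150 mm for a shift and 90 degrees for a turn. A row lasts 1/12 s, in which the tool goes at most 41.7 mm and 7.16 degrees, less where a joint would pass 70% of its speed; a pose out of reach is approached as far as the arm can. A call with a number of a shift or a turn outside -1 to 1 is refused whole. A call with a gripper value outside its range is refused whole. The fingers move at their own pace and stop on an object; "newtons" is the grip in N (left out, the last holds). Time passes only in rows, so rows that repeat a pose let the fingers close, or fill a call up. It gives the time, the measured TCP pose, the force, the opening and the grip force at its end, in the units of the state.
- get_state(): the state, without advancing time (a new reading comes with each control period).
- optics.capture(name): name is "scene" or "top" or "wrist"; returns a dict with "img" (480x640x3 uint8, red, green, blue), "intrinsics" (3x3 intrinsics, pixels), "dist" ([k1, k2, p1, p2, k3] as OpenCV has them; the pictures are not rectified), "origin" and "attitude" of the camera in the world. Camera axes: x right, y down, z forward; pixel columns grow to the right and rows downward; lengths in m; the calibration is good to about 2 mm. A picture is of the moment at which its call begins. There is no depth.
- order.close_job(): hands the job in; it is judged then, once.
Trained networks look in the newest picture that a camera, given by its name, has taken for a name from the list of things; names that differ only in an ending like _2 or _b are one class to them, and where a whole thing is asked for, a point or a joint stands for the part that bears it (a point fixed in the world has none). Each returns a list of dicts, best first, with "p" (0 to 1); they miss things now and then, are a little off and sometimes report something else, mostly with a low value. They report only what shows in the picture. A call takes as long as a camera call. They do not tell look-alikes from the thing itself.
- optics.look_for(camera, name): "location" ([x, y, z] in m, in world coordinates, good to about 4 mm: the middle of the surface that is visible of it).
The state is a dict: "time_s": time; "joints": joint angles; "qd": joint speeds; "joint_torque": joint torques, N m; "tcp_pos": TCP position; "eef_rot": TCP orientation; "contact_force": force on the tool from outside, world axes, zero at the start; "moment": the same for the moment, N m; "gripper_width": finger opening in m; "gripper_force": force on a finger pad.
Only numpy, scipy, OpenCV 4.12 (cv2) and the standard library are available. Lean on these libraries where they do the work, as an engineer would, in place of code of your own. Each camera call takes 0.05 s, during which the arm holds its last target. There are 200 camera calls.

### The job

Put the metal cartridge that stands on the ledge away: lay it on its side in the empty cradle on top of the acrylic tier, resting level on both black saddles, with its neck pointing to the open front of the tier, the same way round as the one already lying in the other tier. Lower it into the saddles before you let go, do not drop it, and leave everything else where it is.

Things in the scene. Friction and masses are not known exactly. Their poses are not given: they have to be found in the camera images.
- cartridge: the cartridge to put away: a plain aluminium cylinder (barrel 42 mm diameter, 100 mm long) with a thin black neck (18 mm diameter, 22 mm long) on its top end, 122 mm overall, about 0.2 kg. It starts upright on the ledge, neck up. Origin at the centre of the foot face; +z runs along its axis towards the neck
- cartridge_mid (a point): the middle of the cartridge's barrel, on its axis, 50 mm from the foot face
- cartridge_neck (a point): the tip of the cartridge's neck, on its axis, 122 mm from the foot face
- cradle (a point): the empty cradle: the point where the middle of the barrel comes to lie, 98 mm above the ledge. +x along the cradle to the tier's closed back, -x to its open front (roughly to the robot's left), +z up. Two black V saddles (45 degree flanks, 8 mm thick) stand at x = -34 and +34 mm, tops 10 mm below this point, arms reaching 24 mm to either side; between them the clear deck is 38 mm below this point
- tier_empty: the fixed clear acrylic tier that carries the empty cradle, 150 mm (x) by 104 mm (y), deck 60 mm above the ledge with 8 mm lips along its two long edges; small ink cartridges lie inside below the deck. Origin under its centre on the ledge, +x to its closed back
- tier_full: the other fixed tier, of the same shape, whose cradle is taken; origin under its centre on the ledge, +x to its closed back
- lying_cartridge: a cartridge of the same shape that already lies in the other tier's cradle, neck to the front; origin at the middle of its barrel, -x along its axis to the neck. Leave alone
- mug: green ceramic mug, 82 mm diameter, 92 mm high, handle on its +y side; origin under its centre. Leave alone
- controller: white plastic game controller, about 115 mm (x) by 106 mm (y), 46 mm high; origin on its underside. Leave alone
- key_tin: chrome-plated flat key tin with a spring clip, 76 by 106 mm, 42 mm high; origin under its centre. Leave alone
- jar: squat white lidded jar, 70 mm diameter, 85 mm high, no neck; origin under its centre. Leave alone
Things that resemble listed ones, but are neither listed nor needed, are in the scene too. What is shaped like the cartridge but orange is not meant.

How it is judged:
By the outcome, as a careful person would: the job done as asked, in the order asked, and still so for the second after the job is handed in, with the robot touching nothing.
It also fails if it takes over 35 s, if anything falls off the work surface, if the arm or the gripper's body presses on something with over 40 N, if the wrist force passes 120 N, or if a joint passes its speed limit or range.

## Working session

There is one attempt and no reset: what is moved stays moved. The work goes in short steps, Python scripts to look and compute and a tool call to move; the robot and the scene stay as the last step left them, time stands still between calls to the robot, and variables do not carry over. Pictures are saved under pics/ and viewed, at most 10 in all, crops included, and the job is handed in when it is done.

Besides the shell and the picture viewer there is one more tool, called after ">>>" as a command line: name --argument value ..., lists and objects as JSON in quotes. send_rows: Moves the arm, as the interface text tells. Shift numbers are shares of 150 mm and turn numbers shares of 90 degrees, none past 1 either way. Its arguments: {"type":"object","properties":{"moves":{"type":"array"},"newtons":{"type":"number"}},"required":["moves"]}

```bash
mkdir -p pics
cat > h.py <<'E'
import numpy as np, cv2
from plant import get_state, optics, order
from scipy.spatial.transform import Rotation as R
def cap(n,f=None):
    c=optics.capture(n)
    if f: cv2.imwrite(f'pics/{f}.png',c['img'][:,:,::-1])
    return c
def Rc(c):
    a=np.array(c['attitude'],float)
    return a if a.shape==(3,3) else (R.from_euler('xyz',a,degrees=True).as_matrix() if a.size==3 else R.from_quat(a).as_matrix())
def ray(c,u,v):
    p=cv2.undistortPoints(np.array([[[u,v]]],float),np.array(c['intrinsics'],float),np.array(c['dist'],float))[0,0]
    d=Rc(c)@np.array([p[0],p[1],1]);return np.array(c['origin']),d/np.linalg.norm(d)
def atz(c,u,v,z):
    o,d=ray(c,u,v);return o+d*(z-o[2])/d[2]
def proj(c,P):
    r=Rc(c).T
    return cv2.projectPoints(np.array(P,float).reshape(-1,1,3),cv2.Rodrigues(r)[0],-r@np.array(c['origin']),np.array(c['intrinsics'],float),np.array(c['dist'],float))[0].reshape(-1,2)
def tri(*cs):
    A=np.zeros((3,3));b=np.zeros(3)
    for c,u,v in cs:
        o,d=ray(c,u,v);M=np.eye(3)-np.outer(d,d);A+=M;b+=M@o
    return np.linalg.solve(A,b)
E
python3 - <<'E'
from h import *
np.set_printoptions(precision=4,suppress=True)
s=get_state();print(s)
for n in ['scene','top','wrist']:
    c=cap(n,n+'0');print(n,c['origin'],c['attitude'],c['intrinsics'])
    for t in ['cartridge','cartridge_neck','cradle','tier_empty','tier_full','lying_cartridge','mug','controller','key_tin','jar']:
        try: print(t,[(np.round(d['location'],3).tolist(),round(d['p'],2)) for d in optics.look_for(n,t)[:4]])
        except Exception as e: print(t,e)
E
```

```text
{'time_s': 0.0, 'joints': array([ 93.2256,  20.5914,   0.6321,  -0.0195, -70.1357, -16.5057]), 'qd': array([-0.0066,  0.0096,  0.0336, -0.0593, -0.0105,  0.0526]), 'joint_torque': array([  0.0011, -58.2713,  29.3059,   6.9973,   0.0069,  -0.0002]), 'tcp_pos': array([0.155 , 0.6564, 0.2256]), 'eef_rot': array([179.9038,  -0.0094, -13.2867]), 'contact_force': array([ 0.1548, -0.2166, -0.3775]), 'moment': array([-0.0153, -0.0208, -0.0222]), 'gripper_force': 0.0, 'gripper_width': 0.08778716293774202}
scene [ 1.308  -0.2019  0.6706] [-126.0423   -1.2786   80.3422] [[546.8859   0.     319.949 ]
 [  0.     546.8859 236.9919]
 [  0.       0.       1.    ]]
cartridge [([0.568, -0.083, 0.068], 0.78), ([0.598, 0.017, 0.074], 0.73), ([0.649, 0.059, 0.068], 0.61), ([0.442, -0.055, 0.081], 0.56)]
cartridge_neck [([0.568, -0.08, 0.068], 0.83), ([0.598, 0.015, 0.067], 0.73), ([0.655, 0.058, 0.07], 0.61), ([0.442, -0.056, 0.083], 0.57)]
cradle [([0.481, 0.204, 0.056], 0.59)]
tier_empty [([0.478, 0.205, 0.057], 0.8)]
tier_full [([0.669, 0.229, 0.057], 0.64)]
lying_cartridge [([0.639, 0.252, 0.106], 0.
[... 525 characters left out ...]
.92), ([0.428, -0.052, 0.099], 0.83), ([0.636, 0.062, 0.102], 0.68), ([0.55, -0.078, 0.1], 0.64)]
cradle [([0.458, 0.215, 0.06], 0.58)]
tier_empty [([0.459, 0.22, 0.057], 0.85)]
tier_full [([0.617, 0.219, 0.061], 0.95)]
lying_cartridge [([0.629, 0.247, 0.11], 0.71)]
mug [([0.71, -0.226, 0.042], 0.71)]
controller [([0.716, -0.073, 0.035], 0.92)]
key_tin [([0.706, -0.37, 0.036], 0.86)]
jar [([0.506, -0.25, 0.088], 0.63)]
wrist [0.2308 0.6388 0.384 ] [ 163.3648    0.0383 -103.2747] [[390.1319   0.     322.8425]
 [  0.     390.1319 245.0606]
 [  0.       0.       1.    ]]
cartridge []
cartridge_neck []
cradle []
tier_empty []
tier_full []
lying_cartridge []
mug []
controller []
key_tin []
jar []
```

View pics/scene0.png

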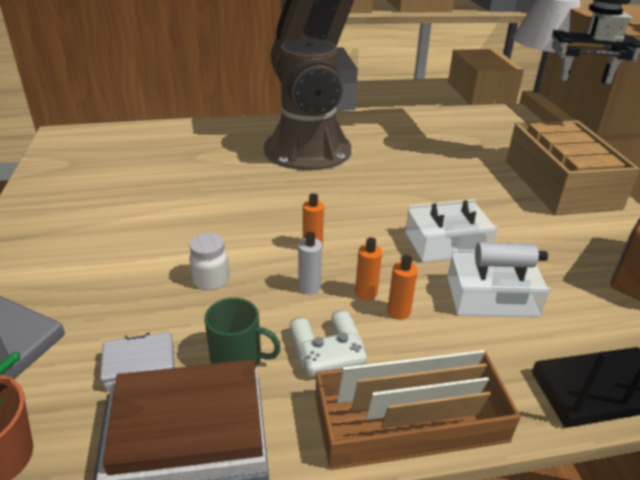

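View pics/top0.png

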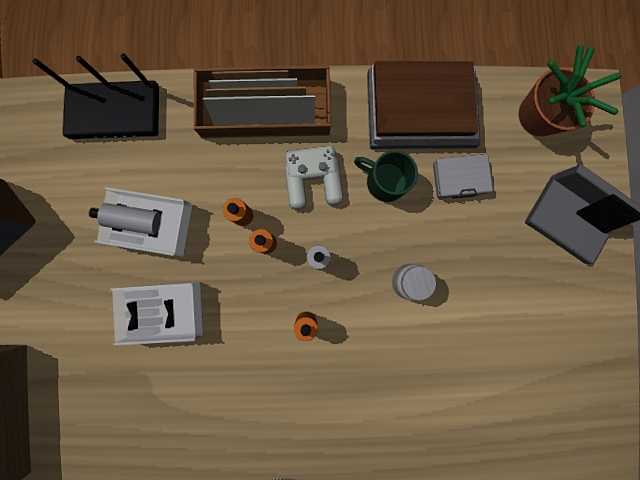

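Scene view: the grey cartridge is at (310,265), with its neck at (310,238). The orange look-alikes are at (313,222), (369,270) and (402,288). The empty tier is at (450,230) and the full one at (497,275). In the top view the cartridge neck is at (319,257), and the empty saddles are at (132,315) and (169,313) with the front to the left (+y).

The tool can't tilt, so I'll carry the cartridge to free space and lay it down in an arc with a light grip. Then I'll regrip at mid-barrel and place it. First I need crops for precise pixels.

Run:
```python
import cv2,numpy as np
t=cv2.imread('pics/top0.png');s=cv2.imread('pics/scene0.png')
def cr(i,x,y,w,h,k):
    o=cv2.resize(i[y:y+h,x:x+w],None,fx=k,fy=k,interpolation=cv2.INTER_CUBIC)
    for a in range(0,w,10): cv2.line(o,(a*k,0),(a*k,5 if a%50 else 12),(0,0,255),1)
    for a in range(0,h,10): cv2.line(o,(0,a*k),(5 if a%50 else 12,a*k),(0,0,255),1)
    return o
A=np.hstack([cr(t,105,270,100,75,4),cr(t,295,235,50,75,4),cr(s,285,225,50,75,4)])
B=np.hstack([cr(s,400,190,100,75,4),cr(t,85,180,100,75,4)])
cv2.imwrite('pics/crop0.png',np.vstack([A,B]))
```

```text
(no output)
```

View pics/crop0.png

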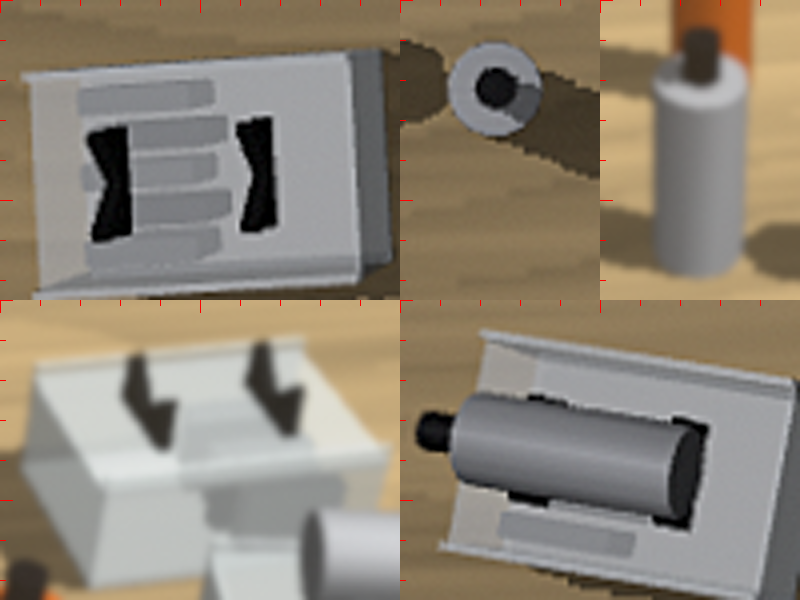

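```bash
cat > cams.py <<'E'
from h import *
np.set_printoptions(precision=4,suppress=True)
E
python3 - <<'E'
from cams import *
import pickle
t=cap('top');s=cap('scene');pickle.dump((t,s),open('c.pkl','wb'))
P={}
for n,a,b in [('Fnear',(127,303.2),(475.75,212)),('Ffar',(128,330),(468,201.25)),('Bnear',(164.3,301),(444,215.25)),('Bfar',(165.3,328),(436.5,203.75))]:
    p=tri((t,*a),(s,*b));P[n]=p;print(n,p,proj(t,p)-a,proj(s,p)-b, atz(t,*a,.088),atz(s,*b,.088))
for z in (0,1):
    Q={k:p if z==0 else None for k,p in P.items()}
F=(P['Fnear']+P['Ffar'])/2;B=(P['Bnear']+P['Bfar'])/2
d=B-F;d/=np.linalg.norm(d[:2]);print('cradle',(F+B)/2+d*.004,'yaw',np.degrees(np.arctan2(d[1],d[0])),np.linalg.norm(B-F))
# cartridge: top neck tip crop(495,88)->, shoulder ring centre (493,90)
nk=tri((t,295+95/4,235+88/4),(s,285+102/4,225+30/4));print('neck',nk,atz(t,295+95/4,235+22,.122))
print('shoulder',atz(t,295+94/4,235+90/4,.1)); 
print('shoulder scene',atz(s,285+100/4,225+82/4,.1))
# foot from scene, near edge of foot
print(atz(s,285+98/4,225+277/4,0))
E
```

```text
Fnear [0.477  0.2633 0.0852] [[-0.9107 -0.1865]] [[-0.8051  0.1834]] [0.4769 0.2605 0.088 ] [0.4805 0.263  0.088 ]
Ffar [0.4288 0.266  0.0795] [[-1.8032 -0.3429]] [[-1.5443  0.3391]] [0.4294 0.2591 0.088 ] [0.4407 0.2629 0.088 ]
Bnear [0.48   0.1956 0.0856] [[-0.996 -0.2  ]] [[-0.9015  0.1613]] [0.4798 0.193  0.088 ] [0.4831 0.1959 0.088 ]
Bfar [0.4318 0.1968 0.0813] [[-1.5882 -0.2977]] [[-1.3896  0.2376]] [0.4322 0.1917 0.088 ] [0.4413 0.1954 0.088 ]
cradle [0.4546 0.2264 0.083 ] yaw -87.47271305201224 0.0685318695666793
neck [ 0.5519 -0.0794  0.1227] [ 0.5516 -0.0815  0.122 ]
shoulder [ 0.5511 -0.0815  0.1   ]
shoulder scene [ 0.5593 -0.0791  0.1   ]
[ 0.574  -0.0811  0.    ]
```

>>> send_rows --moves '[{"slide": [0.15, 0.17, 0], "turn": 0, "gripper": 1}, {"slide": [0.3, 0.34, 0], "turn": 0, "gripper": 1}, {"slide": [0.45, 0.5, 0], "turn": 0, "gripper": 1}, {"slide": [0.6, 0.67, 0], "turn": 0, "gripper": 1}, {"slide": [0.74, 0.83, 0], "turn": 0, "gripper": 1}]' --newtons 20

```text
time_s: 2.17
tcp_pos: [0.2351, 0.5086, 0.2266]
eef_rot: [-180.0, -0.0, -13.3]
contact_force: [0.7, 0.6, -0.1]
gripper_width: 0.0875
gripper_force: 0.0
```

>>> send_rows --moves '[{"slide": [0.15, 0.17, 0], "turn": 0, "gripper": 1}, {"slide": [0.3, 0.34, 0], "turn": 0, "gripper": 1}, {"slide": [0.45, 0.5, 0], "turn": 0, "gripper": 1}, {"slide": [0.6, 0.67, 0], "turn": 0, "gripper": 1}, {"slide": [0.74, 0.83, 0], "turn": 0, "gripper": 1}]'

```text
time_s: 2.58
tcp_pos: [0.3145, 0.3619, 0.2269]
eef_rot: [-180.0, -0.0, -13.3]
contact_force: [0.7, -0.8, 0.0]
gripper_width: 0.0878
gripper_force: 0.0
```

>>> send_rows --moves '[{"slide": [0.15, 0.17, 0], "turn": 0, "gripper": 1}, {"slide": [0.3, 0.34, 0], "turn": 0, "gripper": 1}, {"slide": [0.45, 0.5, 0], "turn": 0, "gripper": 1}, {"slide": [0.6, 0.67, 0], "turn": 0, "gripper": 1}, {"slide": [0.74, 0.83, 0], "turn": 0, "gripper": 1}]'

```text
time_s: 3.0
tcp_pos: [0.3938, 0.2153, 0.227]
eef_rot: [-179.9, -0.0, -13.3]
contact_force: [0.8, 0.3, -0.5]
gripper_width: 0.0877
gripper_force: 0.0
```

Run:
```python
from cams import *
import pickle
c=cap('wrist','w1');pickle.dump(c,open('w1.pkl','wb'));print(c['origin'],c['attitude'])
y=np.radians(-87.5);e=np.array([np.cos(y),np.sin(y),0]);n=np.array([-e[1],e[0],0]);o=np.array([.4546,.2264,.088])
i=cv2.imread('pics/w1.png')
P=[o+e*a+n*b for a in (-.038,.030) for b in (-.024,.024)]
q=proj(c,P);print(q)
for u,v in q: cv2.drawMarker(i,(int(u),int(v)),(0,0,255),0,8,1)
cv2.imwrite('pics/w1m.png',i)
```

```text
[0.4695 0.1971 0.3845] [ 163.3914    0.0899 -103.2591]
[[251.8817 203.0233]
 [231.3974 141.5327]
 [337.0709 178.8491]
 [319.7048 115.1185]]
```

View pics/w1m.png

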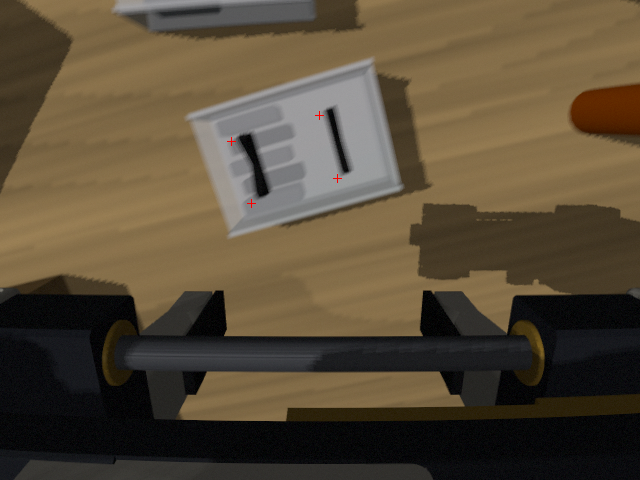

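The saddles show at (253,165) and (338,140). My predicted marks are about 8 px to the left of them and 6 px above. The arm may still have been settling, so I'll shoot again at rest and locate the corners numerically.

Run:
```python
from cams import *
import pickle
c=cap('wrist','w2');pickle.dump(c,open('w2.pkl','wb'));print(c['origin'],get_state()['tcp_pos'],get_state()['qd'])
w1=pickle.load(open('w1.pkl','rb'))
t,s=pickle.load(open('c.pkl','rb'))
for n,k,(x0,y0,x1,y1) in [('w1',w1,(225,120,280,205)),('w2',c,(225,110,280,205)),('w1',w1,(315,95,360,180)),('w2',c,(315,95,360,180)),('t',t,(120,295,145,340)),('t',t,(155,295,180,340))]:
    m=(k['img'][y0:y1,x0:x1].max(2)<60).astype(np.uint8)
    cn=max(cv2.findContours(m,0,cv2.CHAIN_APPROX_NONE)[0],key=cv2.contourArea)[:,0]+[x0,y0]
    print(n,cn.min(0),cn.max(0),cv2.approxPolyDP(cn.reshape(-1,1,2).astype(np.int32),2,True)[:,0].tolist())
```

```text
[0.4705 0.1938 0.3843] [0.3944 0.2137 0.2268] [ 3.345   0.6367  0.8398 -0.3298  0.6738 -4.4108]
w1 [239 134] [268 196] [[242, 135], [239, 139], [253, 163], [258, 195], [262, 196], [268, 189], [250, 134]]
w2 [230 137] [263 202] [[243, 137], [230, 141], [230, 145], [245, 170], [248, 198], [251, 202], [263, 196], [246, 139]]
w1 [327 109] [348 172] [[329, 109], [327, 113], [342, 169], [346, 172], [348, 169], [332, 109]]
w2 [318 112] [343 178] [[325, 112], [318, 114], [335, 178], [342, 176], [343, 172]]
t [127 302] [137 330] [[136, 302], [127, 303], [132, 315], [129, 330], [137, 328]]
t [164 299] [173 327] [[171, 299], [164, 301], [168, 311], [165, 327], [173, 325]]
```

Run:
```python
from cams import *
import pickle
w=pickle.load(open('w2.pkl','rb'));t,s=pickle.load(open('c.pkl','rb'))
L=[('Fnear',(230,141),(127,303),(475.75,212)),('Ffar',(250,202),(128.5,330),(468,201.25)),('Bnear',(318,114),(164,301),(444,215.25)),('Bfar',(335,178),(165,327.5),(436.5,203.75))]
P=[]
for n,a,b,q in L:
    p=tri((w,*a),(t,*b));print(n,p,tri((w,*a),(t,*b),(s,*q)),atz(w,*a,.088),atz(t,*b,.088));P.append(p)
W=np.array([atz(w,*a,.088) for _,a,b,q in L]);T=np.array([atz(t,*b,.088) for _,a,b,q in L])
for X in (W,T,np.array(P)):
    d=(X[2:].mean(0)-X[:2].mean(0));l=np.linalg.norm(d[:2]);d/=l
    print('cradle',X.mean(0)+d*.004,np.degrees(np.arctan2(d[1],d[0])),l)
```

```text
Fnear [0.4777 0.2631 0.0832] [0.478  0.2629 0.086 ] [0.4785 0.2625 0.088 ] [0.4772 0.2605 0.088 ]
Ffar [0.4284 0.2637 0.0749] [0.4298 0.2641 0.0804] [0.4311 0.2607 0.088 ] [0.4294 0.2582 0.088 ]
Bnear [0.4808 0.1944 0.0866] [0.4811 0.1951 0.0867] [0.4818 0.1947 0.088 ] [0.4798 0.1935 0.088 ]
Bfar [0.4331 0.193  0.0857] [0.4335 0.1951 0.0834] [0.4338 0.193  0.088 ] [0.4331 0.1922 0.088 ]
cradle [0.4565 0.2238 0.088 ] -87.43689211283746 0.06778809800227577
cradle [0.4551 0.2221 0.088 ] -87.27595543112159 0.06652619082799151
cradle [0.4552 0.2245 0.083 ] -86.80075965195488 0.06978953494748764
```

>>> send_rows --moves '[{"slide": [0.15, 0.17, 0], "turn": 0.07, "gripper": 1}, {"slide": [0.3, 0.34, 0], "turn": 0.14, "gripper": 1}, {"slide": [0.45, 0.5, 0], "turn": 0.21, "gripper": 1}, {"slide": [0.6, 0.67, 0], "turn": 0.28, "gripper": 1}, {"slide": [0.74, 0.83, 0], "turn": 0.35, "gripper": 1}]'

```text
time_s: 3.52
tcp_pos: [0.4735, 0.0691, 0.2269]
eef_rot: [-180.0, -0.0, -45.1]
contact_force: [0.3, 1.0, -0.4]
gripper_width: 0.0879
gripper_force: 0.0
```

```bash
cat >> h.py <<'E'
def go(x,y,z,yaw=None):
    s=get_state();M=R.from_euler('xyz',s['eef_rot'],degrees=True).as_matrix()
    d=M.T@(np.array([x,y,z])-s['tcp_pos'])
    t=0 if yaw is None else -((yaw-s['eef_rot'][2]+180)%360-180)
    print('at',s['tcp_pos'],s['eef_rot'],'t',s['time_s'],'slide',np.round(d/.15,3),'turn',round(t/90,3))
E
python3 - <<'E'
from cams import *
s=get_state();print(s['joints']);go(.552,-.08,.18,-60)
E
```

```text
[ 31.9426   1.6684 -23.2333   0.0047 -65.0463  12.9967]
at [0.4735 0.0691 0.2269] [-179.9503   -0.0159  -45.0587] t 3.5167 slide [1.073 0.332 0.313] turn 0.166
```

>>> send_rows --moves '[{"slide": [0.12, 0.04, 0], "turn": 0.06, "gripper": 1}, {"slide": [0.25, 0.08, 0], "turn": 0.12, "gripper": 1}, {"slide": [0.37, 0.11, 0], "turn": 0.166, "gripper": 1}, {"slide": [0.45, 0.14, 0], "turn": 0.166, "gripper": 1}, {"slide": [0.45, 0.14, 0], "turn": 0.166, "gripper": 1}]'

```text
time_s: 3.93
tcp_pos: [0.5067, 0.0065, 0.2264]
eef_rot: [180.0, -0.0, -59.8]
contact_force: [0.0, 0.2, -0.6]
gripper_width: 0.0878
gripper_force: 0.0
```

Run:
```python
from cams import *
import pickle
cap('wrist');c=cap('wrist');i=c['img'][:,:,::-1].copy()
t,s=pickle.load(open('c.pkl','rb'))
for p in [(.552,-.08,.122),(.552,-.08,.1)]:
    u,v=proj(c,p)[0];print(u,v);cv2.drawMarker(i,(int(u),int(v)),(0,0,255),0,8,1)
cv2.imwrite('pics/w3.png',i);pickle.dump(c,open('w3.pkl','wb'))
go(.552,-.08,.066,-60)
```

```text
329.9734872633136 95.5367187209697
329.4238848132849 98.16375760929282
at [0.5059 0.0078 0.2265] [179.9929   0.0073 -59.7639] t 4.0333 slide [0.66  0.029 1.07 ] turn 0.003
```

View pics/w3.png

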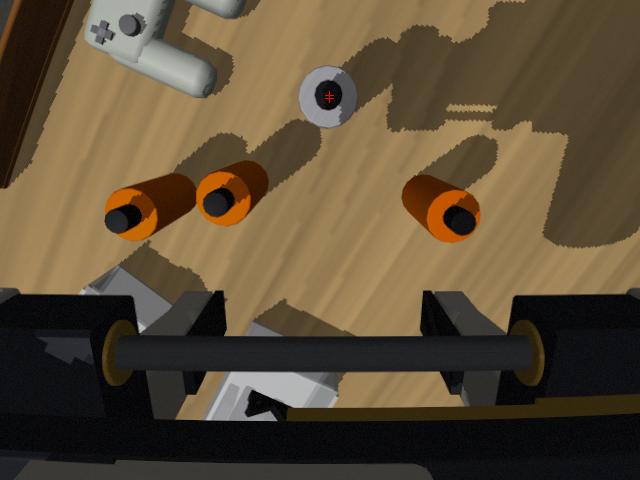

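The mark lands on the neck of the silver cartridge at (329,95), so the estimate holds. The oranges are at (130,215), (230,195) and (450,210), clear of the finger line. Now I'll move over it, lower and grip.

>>> send_rows --moves '[{"slide": [0.16, 0.01, 0], "turn": 0, "gripper": 1}, {"slide": [0.4, 0.02, 0], "turn": 0, "gripper": 1}, {"slide": [0.6, 0.03, 0], "turn": 0, "gripper": 1}, {"slide": [0.66, 0.03, 0.1], "turn": 0, "gripper": 1}, {"slide": [0.66, 0.03, 0.2], "turn": 0, "gripper": 1}]'

```text
time_s: 4.45
tcp_pos: [0.5534, -0.0807, 0.1967]
eef_rot: [-179.9, -0.1, -59.8]
contact_force: [-0.1, 1.0, -0.3]
gripper_width: 0.0879
gripper_force: 0.0
```

```bash
python3 -c "
from cams import *
go(.552,-.08,.066,-60)"
```

```text
at [ 0.5534 -0.0807  0.1967] [-179.903    -0.0539  -59.7651] t 4.45 slide [-0.009  0.007  0.871] turn 0.003
```

>>> send_rows --moves '[{"slide": [-0.01, 0, 0.22], "turn": 0, "gripper": 1}, {"slide": [-0.01, 0, 0.45], "turn": 0, "gripper": 1}, {"slide": [-0.01, 0, 0.67], "turn": 0, "gripper": 1}, {"slide": [-0.01, 0, 0.82], "turn": 0, "gripper": 1}, {"slide": [-0.01, 0, 0.87], "turn": 0, "gripper": 1}]'

```text
time_s: 4.87
tcp_pos: [0.5487, -0.0779, 0.0626]
eef_rot: [179.7, 0.1, -59.7]
contact_force: [-0.1, 0.4, 0.3]
gripper_width: 0.0874
gripper_force: 0.0
```

>>> send_rows --moves '[{"slide": [0, 0, 0], "turn": 0, "gripper": 0.4}, {"slide": [0, 0, 0], "turn": 0, "gripper": 0.4}, {"slide": [0, 0, 0], "turn": 0, "gripper": 0.4}, {"slide": [0, 0, 0], "turn": 0, "gripper": 0.4}, {"slide": [0, 0, 0], "turn": 0, "gripper": 0.4}]' --newtons 20

```text
time_s: 5.28
tcp_pos: [0.5521, -0.0784, 0.0676]
eef_rot: [-179.9, -0.1, -59.7]
contact_force: [-0.2, 0.0, 0.4]
gripper_width: 0.0598
gripper_force: 0.0
```

>>> send_rows --moves '[{"slide": [0, 0, 0], "turn": 0, "gripper": 0.4}, {"slide": [0, 0, 0], "turn": 0, "gripper": 0.4}, {"slide": [0, 0, 0], "turn": 0, "gripper": 0.4}, {"slide": [0, 0, 0], "turn": 0, "gripper": 0.4}, {"slide": [0, 0, 0], "turn": 0, "gripper": 0.4}]'

```text
time_s: 5.7
tcp_pos: [0.5516, -0.0787, 0.0665]
eef_rot: [-180.0, -0.0, -59.7]
contact_force: [-1.0, 0.3, 4.7]
gripper_width: 0.0419
gripper_force: 20.0
```

```bash
python3 -c "
from cams import *
print(get_state()['gripper_width'],get_state()['gripper_force']);go(.552,-.08,.215,-60);go(.42,-.44,.215,-60)"
```

```text
0.04193116867612844 19.993074391313712
at [ 0.5516 -0.0787  0.0665] [-179.9644   -0.0248  -59.7134] t 5.7 slide [ 0.009  0.001 -0.99 ] turn 0.003
at [ 0.5516 -0.0787  0.0665] [-179.9644   -0.0248  -59.7134] t 5.7 slide [ 1.638  1.972 -0.991] turn 0.003
```

>>> send_rows --moves '[{"slide": [0, 0, -0.1], "turn": 0, "gripper": 0.4}, {"slide": [0, 0, -0.3], "turn": 0, "gripper": 0.4}, {"slide": [0, 0, -0.55], "turn": 0, "gripper": 0.4}, {"slide": [0, 0, -0.78], "turn": 0, "gripper": 0.4}, {"slide": [0, 0, -0.95], "turn": 0, "gripper": 0.4}]'

```text
time_s: 6.12
tcp_pos: [0.5515, -0.0788, 0.2112]
eef_rot: [-179.9, -0.0, -59.7]
contact_force: [1.5, 1.5, -2.0]
gripper_width: 0.0415
gripper_force: 20.0
```

>>> send_rows --moves '[{"slide": [0.08, 0.1, 0], "turn": 0, "gripper": 0.4}, {"slide": [0.2, 0.25, 0], "turn": 0, "gripper": 0.4}, {"slide": [0.36, 0.44, 0], "turn": 0, "gripper": 0.4}, {"slide": [0.52, 0.63, 0], "turn": 0, "gripper": 0.4}, {"slide": [0.68, 0.82, 0], "turn": 0, "gripper": 0.4}]'

```text
time_s: 6.53
tcp_pos: [0.4952, -0.2297, 0.2081]
eef_rot: [180.0, 0.1, -59.7]
contact_force: [0.5, -0.7, -2.3]
gripper_width: 0.0422
gripper_force: 20.0
```

>>> send_rows --moves '[{"slide": [0.16, 0.19, 0], "turn": 0, "gripper": 0.4}, {"slide": [0.32, 0.38, 0], "turn": 0, "gripper": 0.4}, {"slide": [0.48, 0.57, 0], "turn": 0, "gripper": 0.4}, {"slide": [0.62, 0.75, 0], "turn": 0, "gripper": 0.4}, {"slide": [0.7, 0.85, 0], "turn": 0, "gripper": 0.4}]'

```text
time_s: 6.95
tcp_pos: [0.4372, -0.3862, 0.2077]
eef_rot: [179.9, 0.1, -59.8]
contact_force: [2.0, 0.1, -2.5]
gripper_width: 0.0417
gripper_force: 20.0
```

>>> send_rows --moves '[{"slide": [0.1, 0.12, 0], "turn": 0, "gripper": 0.4}, {"slide": [0.2, 0.24, 0], "turn": 0, "gripper": 0.4}, {"slide": [0.26, 0.3, 0], "turn": 0, "gripper": 0.4}, {"slide": [0.26, 0.3, 0], "turn": 0, "gripper": 0.4}, {"slide": [0.26, 0.3, 0], "turn": 0, "gripper": 0.4}]'

```text
time_s: 7.37
tcp_pos: [0.4195, -0.4402, 0.2077]
eef_rot: [180.0, 0.1, -59.8]
contact_force: [-0.4, 0.8, -2.3]
gripper_width: 0.0421
gripper_force: 20.0
```

```bash
python3 -c "
from cams import *
s=get_state();print(s['gripper_width'],s['gripper_force'],s['contact_force'],s['joints']);cap('scene','s4');go(.42,-.44,.067,-60)"
```

```text
0.04208117526596525 19.9870969276526 [-0.3531  0.7521 -2.3106] [-28.0117  15.0856  -9.6325  -0.028  -65.3686  58.2093]
at [ 0.4198 -0.4397  0.2079] [179.9829   0.0724 -59.7613] t 7.4167 slide [ 0.004 -0.001  0.939] turn 0.003
```

View pics/s4.png

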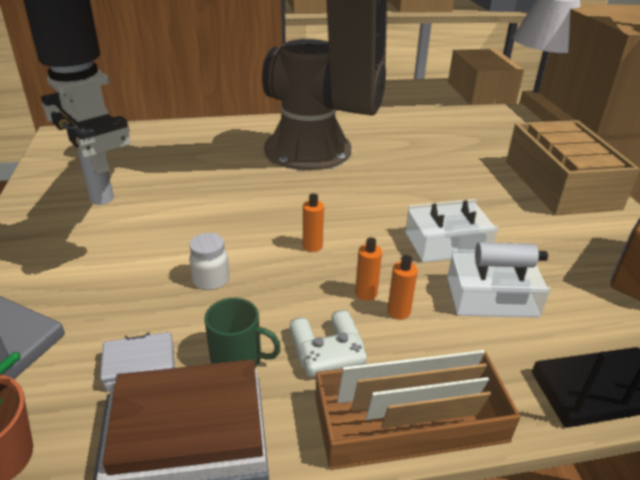

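The cartridge is held upright at (97,185) over free table. Now I'll set its foot down and ease the grip.

>>> send_rows --moves '[{"slide": [0, 0, 0.2], "turn": 0, "gripper": 0.4}, {"slide": [0, 0, 0.45], "turn": 0, "gripper": 0.4}, {"slide": [0, 0, 0.68], "turn": 0, "gripper": 0.4}, {"slide": [0, 0, 0.83], "turn": 0, "gripper": 0.4}, {"slide": [0, 0, 0.9], "turn": 0, "gripper": 0.4}]'

```text
time_s: 7.83
tcp_pos: [0.4187, -0.4378, 0.07]
eef_rot: [179.9, 0.3, -59.7]
contact_force: [-1.0, 0.3, -2.0]
gripper_width: 0.0418
gripper_force: 20.0
```

>>> send_rows --moves '[{"slide": [0, 0, 0.015], "turn": 0, "gripper": 0.4}, {"slide": [0, 0, 0.03], "turn": 0, "gripper": 0.4}, {"slide": [0, 0, 0.04], "turn": 0, "gripper": 0.4}, {"slide": [0, 0, 0.045], "turn": 0, "gripper": 0.4}, {"slide": [0, 0, 0.045], "turn": 0, "gripper": 0.4}]'

```text
time_s: 8.25
tcp_pos: [0.4208, -0.4405, 0.0681]
eef_rot: [-179.9, -0.1, -59.7]
contact_force: [0.5, -0.2, -1.7]
gripper_width: 0.0418
gripper_force: 20.0
```

>>> send_rows --moves '[{"slide": [0, 0, 0.005], "turn": 0, "gripper": 0.4}, {"slide": [0, 0, 0.01], "turn": 0, "gripper": 0.4}, {"slide": [0, 0, 0.015], "turn": 0, "gripper": 0.4}, {"slide": [0, 0, 0.015], "turn": 0, "gripper": 0.4}, {"slide": [0, 0, 0.015], "turn": 0, "gripper": 0.4}]'

```text
time_s: 8.67
tcp_pos: [0.4208, -0.4408, 0.0665]
eef_rot: [-180.0, -0.1, -59.7]
contact_force: [-0.6, 3.0, 8.4]
gripper_width: 0.0414
gripper_force: 20.0
```

>>> send_rows --moves '[{"slide": [0, 0, 0], "turn": 0, "gripper": 0.4}, {"slide": [-0.038, -0.0, -0.008], "turn": 0, "gripper": 0.4}, {"slide": [-0.076, 0, -0.013], "turn": 0, "gripper": 0.4}, {"slide": [-0.115, 0, -0.016], "turn": 0, "gripper": 0.4}, {"slide": [-0.153, 0, -0.017], "turn": 0, "gripper": 0.4}]' --newtons 5

```text
time_s: 9.08
tcp_pos: [0.4078, -0.4195, 0.067]
eef_rot: [180.0, 0.0, -59.7]
contact_force: [0.2, 1.0, -1.7]
gripper_width: 0.0421
gripper_force: 5.0
```

Run:
```python
from cams import *
s=get_state();print(s['tcp_pos'],s['contact_force'],s['gripper_force'])
c=cap('scene');i=c['img'][:,:,::-1]
w=cap('wrist')['img'][:,:,::-1]
cv2.imwrite('pics/s5.png',np.hstack([cv2.resize(i[110:230,40:160],(480,480)),cv2.resize(w[160:480,200:440],(300,400))[0:400] if 0 else cv2.copyMakeBorder(cv2.resize(w[160:480,200:440],(300,400)),0,80,0,0,0)]))
```

```text
[ 0.4078 -0.4195  0.067 ] [ 0.1931  1.0435 -1.6629] 4.998325065498648
```

View pics/s5.png

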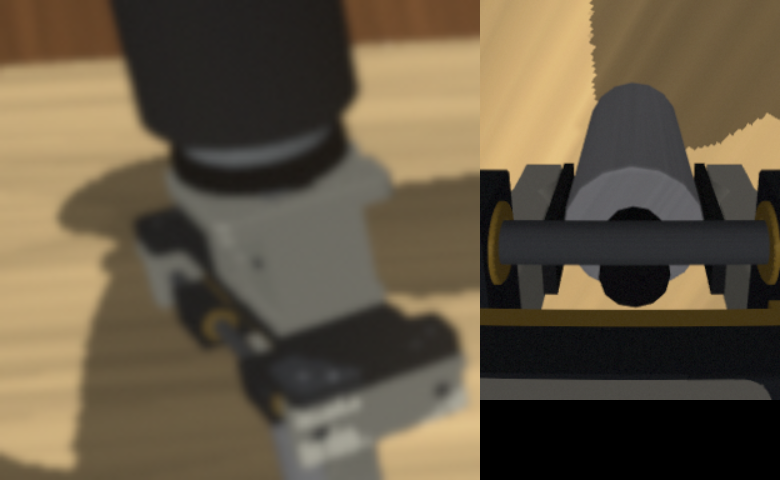

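```bash
cat >> h.py <<'E'
def tilt_model(c,s,phi,L=.0855):
    M=R.from_euler('xyz',s['eef_rot'],degrees=True).as_matrix();g=s['tcp_pos']-.019*M[:,2]
    X=M[:,0];a=np.radians(phi);ax=-X*np.sin(a)+np.array([0,0,1])*np.cos(a);pr=X*np.cos(a)+np.array([0,0,1])*np.sin(a)
    f=g-ax*L
    return {'foot+x edge':f+pr*.021,'foot-x edge':f-pr*.021,'shoulder+x':f+ax*.1+pr*.021,'tip':f+ax*.122}
E
python3 - <<'E'
from cams import *
s=get_state();c=cap('wrist')
for p in (0,8,15,22):
    m=tilt_model(c,s,p);print(p,{k:(np.round(proj(c,v)[0],1).tolist(),round(v[2],4)) for k,v in m.items()})
E
```

```text
0 {'foot+x edge': ([323.1, 228.6], np.float64(0.0006)), 'foot-x edge': ([323.1, 294.0], np.float64(0.0006)), 'shoulder+x': ([323.2, 299.9], np.float64(0.1006)), 'tip': ([323.2, 391.5], np.float64(0.1226))}
8 {'foot+x edge': ([323.1, 210.5], np.float64(0.0043)), 'foot-x edge': ([323.1, 274.6], np.float64(-0.0015)), 'shoulder+x': ([323.2, 309.3], np.float64(0.1033)), 'tip': ([323.2, 404.2], np.float64(0.1222))}
15 {'foot+x edge': ([323.2, 195.0], np.float64(0.0089)), 'foot-x edge': ([323.1, 258.0], np.float64(-0.0019)), 'shoulder+x': ([323.2, 318.2], np.float64(0.1055)), 'tip': ([323.2, 413.5], np.float64(0.1213))}
22 {'foot+x edge': ([323.2, 179.9], np.float64(0.0146)), 'foot-x edge': ([323.1, 241.5], np.float64(-0.0011)), 'shoulder+x': ([323.2, 327.5], np.float64(0.1074)), 'tip': ([323.2, 421.0], np.float64(0.1199))}
```

The wrist view puts the far foot edge at (322,226), which matches zero tilt: the foot slid and didn't pivot. I'll retry with a lighter grip and more downward press.

>>> send_rows --moves '[{"slide": [0, 0, 0.02], "turn": 0, "gripper": 0.4}, {"slide": [0, 0, 0.025], "turn": 0, "gripper": 0.4}, {"slide": [-0.06, 0, 0.025], "turn": 0, "gripper": 0.4}, {"slide": [-0.12, 0, 0.02], "turn": 0, "gripper": 0.4}, {"slide": [-0.18, 0, 0.015], "turn": 0, "gripper": 0.4}]' --newtons 4

```text
time_s: 9.65
tcp_pos: [0.3941, -0.3961, 0.0645]
eef_rot: [180.0, 0.0, -59.8]
contact_force: [0.5, 0.6, -2.4]
gripper_width: 0.0424
gripper_force: 4.0
```

Run:
```python
from cams import *
s=get_state();c=cap('wrist');print(s['contact_force'],s['moment'],s['tcp_pos'])
g=c['img'].astype(int)
for p in (0,8,15,22):
    m=tilt_model(c,s,p);print(p,{k:np.round(proj(c,v)[0],1).tolist() for k,v in m.items()})
print([ (v,g[v,322].tolist()) for v in range(170,345,4)])
```

```text
[ 0.4736  0.5818 -2.3812] [ 0.0888  0.0136 -0.0107] [ 0.3941 -0.3961  0.0645]
0 {'foot+x edge': [323.2, 228.6], 'foot-x edge': [323.1, 294.0], 'shoulder+x': [323.2, 299.9], 'tip': [323.2, 391.5]}
8 {'foot+x edge': [323.2, 210.5], 'foot-x edge': [323.2, 274.6], 'shoulder+x': [323.2, 309.3], 'tip': [323.2, 404.2]}
15 {'foot+x edge': [323.2, 195.0], 'foot-x edge': [323.2, 257.9], 'shoulder+x': [323.2, 318.2], 'tip': [323.2, 413.5]}
22 {'foot+x edge': [323.2, 179.9], 'foot-x edge': [323.2, 241.5], 'shoulder+x': [323.2, 327.5], 'tip': [323.2, 421.0]}
[(170, [114, 96, 66]), (174, [117, 98, 66]), (178, [116, 95, 65]), (182, [113, 94, 63]), (186, [110, 93, 64]), (190, [111, 92, 62]), (194, [108, 90, 61]), (198, [81, 77, 75]), (202, [75, 76, 79]), (206, [78, 77, 79]), (210, [76, 75, 78]), (214, [77, 76, 79]), (218, [76, 75, 78]), (222, [78, 78, 80]), (226, [78, 76, 79]), (230, [77, 76, 80]), (234, [77, 76, 81]), (238, [77, 77, 81]), (242, [79, 78, 82]), (246, [78, 79, 80]), (250, [78, 77, 79]), (254, [80, 79, 82]), (258, [79, 78, 81]), (262, [76, 76, 78]), (266, [80, 78, 83]), (270, [78, 77, 80]), (274, [79, 79, 81]), (278, [79, 80, 81]), (282, [78, 78, 80]), (286, [78, 77, 81]), (290, [79, 79, 81]), (294, [79, 80, 82]), (298, [77, 78, 80]), (302, [78, 79, 82]), (306, [77, 78, 81]), (310, [78, 78, 81]), (314, [80, 81, 84]), (318, [101, 100, 103]), (322, [97, 97, 101]), (326, [98, 99, 101]), (330, [95, 97, 97]), (334, [95, 94, 97]), (338, [31, 31, 33]), (342, [34, 36, 39])]
```

It has pivoted to about 14° (foot edge at row 196). I'll continue along the arc with a small press bias.

>>> send_rows --moves '[{"slide": [-0.02, 0, 0.02], "turn": 0, "gripper": 0.4}, {"slide": [-0.06, 0, 0.023], "turn": 0, "gripper": 0.4}, {"slide": [-0.116, 0, 0.031], "turn": 0, "gripper": 0.4}, {"slide": [-0.173, 0, 0.046], "turn": 0, "gripper": 0.4}, {"slide": [-0.23, 0, 0.066], "turn": 0, "gripper": 0.4}]'

```text
time_s: 10.12
tcp_pos: [0.3765, -0.3662, 0.0546]
eef_rot: [180.0, 0.0, -59.7]
contact_force: [-1.0, -0.1, -0.1]
gripper_width: 0.0419
gripper_force: 4.0
```

```bash
cat > tm.py <<'E'
from cams import *
import sys
s=get_state();c=cap('wrist');print(s['contact_force'],s['tcp_pos'],s['gripper_force'])
g=c['img'].astype(int)
for p in map(float,sys.argv[1:]):
    m=tilt_model(c,s,p,.081);print(p,{k:(np.round(proj(c,v)[0],1).tolist()[1],round(v[2],4)) for k,v in m.items()})
col=g[:,322];
print([(v,(col[v]-col[v-2]).sum()) for v in range(60,336) if abs((col[v]-col[v-2]).sum())>40], [(v,int(col[v,0]-col[v,2])) for v in range(60,330,10)])
E
python3 tm.py 14 22 30 38
```

```text
[-1.0143 -0.1298 -0.0578] [ 0.3765 -0.3662  0.0546] 3.9927342860028148
14.0 {'foot+x edge': (200.5, np.float64(0.0)), 'foot-x edge': (264.4, np.float64(-0.0101)), 'shoulder+x': (326.0, np.float64(0.0971)), 'tip': (424.8, np.float64(0.1134))}
22.0 {'foot+x edge': (184.1, np.float64(0.0063)), 'foot-x edge': (246.2, np.float64(-0.0094)), 'shoulder+x': (338.3, np.float64(0.0991)), 'tip': (434.4, np.float64(0.1116))}
30.0 {'foot+x edge': (168.5, np.float64(0.0139)), 'foot-x edge': (228.5, np.float64(-0.0071)), 'shoulder+x': (350.5, np.float64(0.1005)), 'tip': (441.1, np.float64(0.1091))}
38.0 {'foot+x edge': (153.9, np.float64(0.0226)), 'foot-x edge': (211.2, np.float64(-0.0032)), 'shoulder+x': (362.3, np.float64(0.1015)), 'tip': (445.0, np.float64(0.1059))}
[(78, np.int64(-62)), (79, np.int64(-118)), (80, np.int64(-136)), (81, np.int64(-99))] [(60, 96), (70, 95), (80, 54), (90, 48), (100, 49), (110, 50), (120, 49), (130, 47), (140, 45), (150, 47), (160, -2), (170, -2), (180, -4), (190, -2), (200, -2), (210, -2), (220, -2), (230, -2), (240, -4), (250, -1), (260, -2), (270, -2), (280, -2), (290, -3), (300, -3), (310, -3), (320, -3)]
```

>>> send_rows --moves '[{"slide": [-0.067, 0, 0.042], "turn": 0, "gripper": 0.4}, {"slide": [-0.129, 0, 0.083], "turn": 0, "gripper": 0.4}, {"slide": [-0.184, 0, 0.133], "turn": 0, "gripper": 0.4}, {"slide": [-0.232, 0, 0.185], "turn": 0, "gripper": 0.4}, {"slide": [-0.25, 0, 0.21], "turn": 0, "gripper": 0.4}]'

```text
time_s: 10.58
tcp_pos: [0.357, -0.3334, 0.0223]
eef_rot: [179.9, 0.1, -59.7]
contact_force: [-0.8, 0.5, 0.2]
gripper_width: 0.0417
gripper_force: 4.0
```

```bash
sed -i 's/,.081)/,.077)/' tm.py; python3 tm.py 55 65 70 75 80
```

```text
[-0.7818  0.5216  0.1724] [ 0.357  -0.3334  0.0223] 3.9951959112659097
55.0 {'foot+x edge': (135.9, np.float64(0.0142)), 'foot-x edge': (183.2, np.float64(-0.0202)), 'shoulder+x': (396.9, np.float64(0.0717)), 'tip': (456.3, np.float64(0.0672))}
65.0 {'foot+x edge': (126.9, np.float64(0.0276)), 'foot-x edge': (165.4, np.float64(-0.0104)), 'shoulder+x': (406.4, np.float64(0.0701)), 'tip': (450.3, np.float64(0.0604))}
70.0 {'foot+x edge': (124.3, np.float64(0.0345)), 'foot-x edge': (157.2, np.float64(-0.0049)), 'shoulder+x': (410.0, np.float64(0.0689)), 'tip': (446.2, np.float64(0.0568))}
75.0 {'foot+x edge': (123.3, np.float64(0.0415)), 'foot-x edge': (149.6, np.float64(0.001)), 'shoulder+x': (412.9, np.float64(0.0676)), 'tip': (441.4, np.float64(0.053))}
80.0 {'foot+x edge': (124.1, np.float64(0.0485)), 'foot-x edge': (142.6, np.float64(0.0071)), 'shoulder+x': (414.9, np.float64(0.066)), 'tip': (436.1, np.float64(0.0492))}
[(91, np.int64(-79)), (92, np.int64(-220)), (93, np.int64(-148)), (103, np.int64(44)), (104, np.int64(159)), (105, np.int64(153)), (106, np.int64(61)), (172, np.int64(-148)), (173, np.int64(-178)), (174, np.int64(-67))] [(60, 86), (70, 86), (80, 89), (90, 89), (100, 50), (110, -4), (120, -4), (130, -5), (140, -6), (150, -4), (160, -6), (170, -4), (180, -3), (190, -2), (200, -3), (210, -2), (220, -3), (230, -2), (240, -4), (250, -4), (260, -4), (270, -2), (280, -3), (290, -3), (300, -2), (310, -4), (320, -3)]
```

>>> send_rows --moves '[{"slide": [-0.02, 0, 0.04], "turn": 0, "gripper": 0.4}, {"slide": [-0.035, 0, 0.075], "turn": 0, "gripper": 0.4}, {"slide": [-0.045, 0, 0.105], "turn": 0, "gripper": 0.4}, {"slide": [-0.05, 0, 0.125], "turn": 0, "gripper": 0.4}, {"slide": [-0.05, 0, 0.13], "turn": 0, "gripper": 0.4}]'

```text
time_s: 11.05
tcp_pos: [0.3544, -0.3281, 0.0033]
eef_rot: [180.0, 0.0, -59.7]
contact_force: [-0.3, -0.2, -0.6]
gripper_width: 0.0419
gripper_force: 4.0
```

```bash
sed -i 's/,.077)/,.088)/' tm.py; python3 tm.py 80 85 90
python3 - <<'E'
from cams import *
c=cap('scene','s6');i=c['img'][:,:,::-1]
w=cap('wrist')['img'][:,:,::-1]
cv2.imwrite('pics/s6.png',np.hstack([cv2.resize(i[120:240,60:180],(320,320)),cv2.resize(w[60:460,160:500],(340,400))[:320]]))
E
```

```text
[-0.3351 -0.2493 -0.6042] [ 0.3544 -0.3281  0.0033] 4.00004236958921
80.0 {'foot+x edge': (89.3, np.float64(0.0276)), 'foot-x edge': (116.7, np.float64(-0.0137)), 'shoulder+x': (385.9, np.float64(0.0451)), 'tip': (411.8, np.float64(0.0282))}
85.0 {'foot+x edge': (89.6, np.float64(0.0355)), 'foot-x edge': (109.0, np.float64(-0.0064)), 'shoulder+x': (389.1, np.float64(0.0443)), 'tip': (407.8, np.float64(0.0253))}
90.0 {'foot+x edge': (92.6, np.float64(0.0432)), 'foot-x edge': (102.2, np.float64(0.0012)), 'shoulder+x': (391.8, np.float64(0.0433)), 'tip': (403.3, np.float64(0.0223))}
[(77, np.int64(-79)), (78, np.int64(-231)), (79, np.int64(-151)), (100, np.int64(187)), (101, np.int64(260)), (102, np.int64(79)), (193, np.int64(-81)), (194, np.int64(-257)), (195, np.int64(-181))] [(60, 89), (70, 89), (80, 49), (90, 47), (100, -5), (110, -6), (120, -5), (130, -3), (140, -6), (150, -5), (160, -5), (170, -6), (180, -4), (190, -6), (200, -2), (210, -3), (220, -3), (230, -4), (240, -1), (250, -4), (260, -3), (270, -4), (280, -3), (290, -3), (300, -1), (310, -4), (320, -2)]
```

View pics/s6.png

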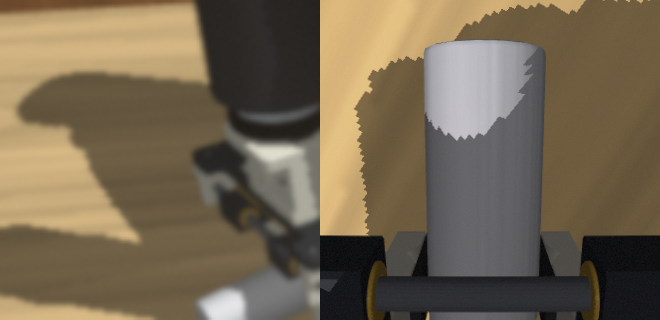

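The wrist view shows the cartridge lying flat along tool x, with its foot edge at about row 100. It is gripped around 85 mm from the foot. I'll open, shift 35 mm toward the foot and regrip at mid-barrel.

>>> send_rows --moves '[{"slide": [0, 0, 0], "turn": 0, "gripper": 0.65}, {"slide": [0, 0, 0], "turn": 0, "gripper": 0.65}, {"slide": [0.05, 0, 0], "turn": 0, "gripper": 0.65}, {"slide": [0.12, 0, 0], "turn": 0, "gripper": 0.65}, {"slide": [0.2, 0, 0], "turn": 0, "gripper": 0.65}]'

```text
time_s: 11.62
tcp_pos: [0.3708, -0.3552, 0.0043]
eef_rot: [-180.0, -0.0, -59.7]
contact_force: [0.8, -0.2, 0.3]
gripper_width: 0.0564
gripper_force: 0.0
```

Run:
```python
from cams import *
cap('wrist');s=get_state();c=cap('wrist');print(s['tcp_pos'],s['gripper_width'],s['eef_rot'])
print([np.round(proj(c,tilt_model(c,s,90,L)['foot+x edge'])[0],1).tolist() for L in (.045,.05,.055,.06)])
g=c['img'].astype(int)
for u in (300,322,340):
    col=g[:,u].sum(1);print(u,[(v,col[v]-col[v-2]) for v in range(60,300) if abs(col[v]-col[v-2])>60])
for v in (230,250):
    r=g[v].sum(1);print(v,[(u,r[u]-r[u-2]) for u in range(150,500) if abs(r[u]-r[u-2])>60])
```

```text
[ 0.3728 -0.3571  0.0045] 0.05657163002588891 [-179.9429   -0.1461  -59.6528]
[[323.2, 238.1], [323.2, 222.5], [323.2, 206.6], [323.2, 190.3]]
300 [(131, np.int64(-63)), (132, np.int64(-83)), (134, np.int64(77)), (138, np.int64(-179)), (139, np.int64(-220)), (203, np.int64(-63)), (223, np.int64(72))]
322 [(138, np.int64(-196)), (139, np.int64(-182)), (224, np.int64(66))]
340 [(137, np.int64(-135)), (138, np.int64(-187)), (139, np.int64(-89)), (224, np.int64(68))]
230 [(204, np.int64(-123)), (205, np.int64(-237)), (206, np.int64(-116)), (271, np.int64(-65))]
250 [(206, np.int64(-65)), (207, np.int64(-243)), (208, np.int64(-186)), (383, np.int64(65))]
```

The foot edge is at row 224, so L is about 49.5 mm and the grasp is at mid-barrel. Gripping now.

>>> send_rows --moves '[{"slide": [0, 0, 0.01], "turn": 0, "gripper": 0.4}, {"slide": [0, 0, 0.01], "turn": 0, "gripper": 0.4}, {"slide": [0, 0, 0.01], "turn": 0, "gripper": 0.4}, {"slide": [0, 0, 0.01], "turn": 0, "gripper": 0.4}, {"slide": [0, 0, 0.01], "turn": 0, "gripper": 0.4}]' --newtons 30

```text
time_s: 12.13
tcp_pos: [0.3696, -0.3539, 0.0024]
eef_rot: [180.0, 0.0, -59.7]
contact_force: [0.3, 0.7, -1.4]
gripper_width: 0.0411
gripper_force: 30.0
```

```bash
python3 -c "
from cams import *
cap('wrist');s=get_state();print(s['gripper_width'],s['gripper_force'],s['tcp_pos'],s['joints'],s['contact_force'])
go(.456,.223,.2,-87.3)"
```

```text
0.0413467008469144 29.999842643737793 [ 0.3696 -0.3539  0.0024] [-21.7508  20.5721 -34.8285  -0.0079 -34.6222  52.0481] [ 0.9263  0.4003 -1.832 ]
at [ 0.3696 -0.3539  0.0024] [179.9895   0.0207 -59.7092] t 12.1833 slide [-3.031 -2.437 -1.317] turn 0.307
```

>>> send_rows --moves '[{"slide": [0, 0, -0.06], "turn": 0, "gripper": 0.4}, {"slide": [0, 0, -0.25], "turn": 0, "gripper": 0.4}, {"slide": [0, 0, -0.5], "turn": 0, "gripper": 0.4}, {"slide": [0, 0, -0.75], "turn": 0, "gripper": 0.4}, {"slide": [0, 0, -1], "turn": 0, "gripper": 0.4}]'

```text
time_s: 12.6
tcp_pos: [0.3693, -0.3539, 0.1548]
eef_rot: [180.0, 0.0, -59.7]
contact_force: [2.0, -0.3, -2.4]
gripper_width: 0.0411
gripper_force: 30.0
```

>>> send_rows --moves '[{"slide": [-0.1, -0.08, -0.18], "turn": 0, "gripper": 0.4}, {"slide": [-0.26, -0.2, -0.28], "turn": 0, "gripper": 0.4}, {"slide": [-0.44, -0.35, -0.32], "turn": 0, "gripper": 0.4}, {"slide": [-0.64, -0.51, -0.32], "turn": 0, "gripper": 0.4}, {"slide": [-0.84, -0.67, -0.32], "turn": 0, "gripper": 0.4}]'

```text
time_s: 13.02
tcp_pos: [0.3929, -0.1934, 0.2018]
eef_rot: [-179.9, -0.1, -59.8]
contact_force: [0.3, 1.1, -1.3]
gripper_width: 0.041
gripper_force: 30.0
```

>>> send_rows --moves '[{"slide": [-0.2, -0.16, 0], "turn": 0, "gripper": 0.4}, {"slide": [-0.4, -0.32, 0], "turn": 0, "gripper": 0.4}, {"slide": [-0.6, -0.48, 0], "turn": 0, "gripper": 0.4}, {"slide": [-0.8, -0.64, 0], "turn": 0, "gripper": 0.4}, {"slide": [-0.96, -0.77, 0], "turn": 0, "gripper": 0.4}]'

```text
time_s: 13.43
tcp_pos: [0.4199, -0.0098, 0.2014]
eef_rot: [-179.9, 0.0, -59.7]
contact_force: [0.5, 0.6, -2.1]
gripper_width: 0.0412
gripper_force: 30.0
```

```bash
python3 -c "
from cams import *
s=get_state();print(s['gripper_width'],s['gripper_force'],s['joints'],s['contact_force'])
go(.456,.223,.2,-87.3)"
```

```text
0.04121497337040611 29.998629614710808 [ 25.82    -3.3394 -31.6544  -0.0114 -61.5917   4.5174] [ 0.4837  0.6389 -2.0713]
at [ 0.4199 -0.0098  0.2014] [-179.9062    0.0026  -59.6679] t 13.4333 slide [-1.218 -0.992  0.011] turn 0.307
```

>>> send_rows --moves '[{"slide": [-0.2, -0.16, 0], "turn": 0.06, "gripper": 0.4}, {"slide": [-0.4, -0.32, 0], "turn": 0.13, "gripper": 0.4}, {"slide": [-0.56, -0.45, 0], "turn": 0.2, "gripper": 0.4}, {"slide": [-0.68, -0.55, 0], "turn": 0.26, "gripper": 0.4}, {"slide": [-0.75, -0.61, 0], "turn": 0.307, "gripper": 0.4}]'

```text
time_s: 13.85
tcp_pos: [0.4426, 0.1336, 0.2011]
eef_rot: [-180.0, 0.0, -87.5]
contact_force: [-0.4, 0.1, -1.8]
gripper_width: 0.0413
gripper_force: 30.0
```

Run:
```python
from cams import *
import pickle
cap('wrist');c=cap('wrist');s=get_state();go(.456,.223,.2,-87.3)
pickle.dump(c,open('w7.pkl','wb'))
y=np.radians(-87.3);e=np.array([np.cos(y),np.sin(y),0]);n=np.array([-e[1],e[0],0]);o=np.array([.456,.223,.088])
print('pred',proj(c,[o+e*a+n*b for a in (-.038,.030) for b in (-.024,.024)]).round(1).tolist())
for L in (.045,.05,.055): print(L,proj(c,tilt_model(c,s,90,L)['foot+x edge']).round(1))
g=c['img'].astype(int);col=g[:,322].sum(1);print([(v,col[v]-col[v-2]) for v in range(60,300) if abs(col[v]-col[v-2])>60])
cv2.imwrite('pics/w7.png',c['img'][:,:,::-1])
```

```text
at [0.4427 0.133  0.2009] [-179.9848    0.0158  -87.3379] t 13.95 slide [-0.595 -0.117  0.006] turn -0.0
pred [[333.2, 387.7], [274.8, 387.9], [333.2, 313.1], [270.6, 313.4]]
0.045 [[324.5 233.2]]
0.05 [[324.4 217.5]]
0.055 [[324.3 201.5]]
[(66, np.int64(181)), (67, np.int64(178)), (192, np.int64(-225)), (193, np.int64(-167)), (212, np.int64(61))]
```

View pics/w7.png

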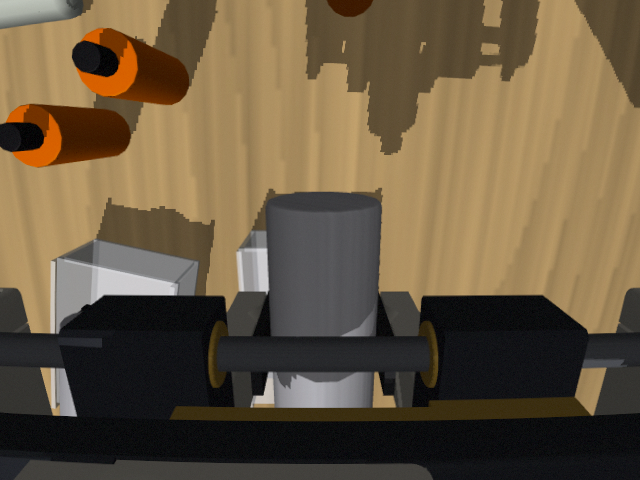

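The wrist view shows the cartridge held along tool x, with its foot face between rows 193 and 212. It partly hides the empty tier at (255,270). I'll fit droop and grip offset from those two edges.

Run:
```python
from cams import *
import pickle
from scipy.optimize import least_squares
c=pickle.load(open('w7.pkl','rb'));s=get_state()
def f(p):
    m=tilt_model(c,s,p[0],p[1]);return [proj(c,m['foot+x edge'])[0,1]-212,proj(c,m['foot-x edge'])[0,1]-192.5]
r=least_squares(f,[90,.05],x_scale=[1,.001]);print(r.x,f([90,.05]),f([90,.0515]),f([88,.05]))
```

```text
[89.1365  0.0513] [np.float64(5.492435114073658), np.float64(2.540759790584019)] [np.float64(0.719890979201466), np.float64(-1.0847183383493757)] [np.float64(2.052740205549526), np.float64(3.6750056934751854)]
```

>>> send_rows --moves '[{"slide": [-0.12, -0.02, 0], "turn": 0, "gripper": 0.4}, {"slide": [-0.3, -0.06, 0], "turn": 0, "gripper": 0.4}, {"slide": [-0.48, -0.09, 0], "turn": 0, "gripper": 0.4}, {"slide": [-0.6, -0.117, 0.08], "turn": 0, "gripper": 0.4}, {"slide": [-0.6, -0.117, 0.2], "turn": 0, "gripper": 0.4}]'

```text
time_s: 14.37
tcp_pos: [0.4576, 0.2249, 0.1722]
eef_rot: [-179.8, 0.2, -87.1]
contact_force: [0.6, 0.3, -1.2]
gripper_width: 0.0413
gripper_force: 30.0
```

Run:
```python
from cams import *
import pickle
cap('top');c=cap('top','t8');s=get_state();print(s['tcp_pos'])
go(.456,.224,.0794,-87.3)
sc=cap('scene','s8')
t=c['img'][:,:,::-1];i=sc['img'][:,:,::-1]
cv2.imwrite('pics/c8.png',np.hstack([cv2.resize(t[240:380,70:230],(400,350)),cv2.resize(i[130:270,380:540],(400,350))]))
```

```text
[0.4542 0.2206 0.1683]
at [0.4542 0.2206 0.1683] [179.7589  -0.1567 -87.276 ] t 14.4667 slide [-0.024 -0.016  0.593] turn 0.0
```

View pics/c8.png

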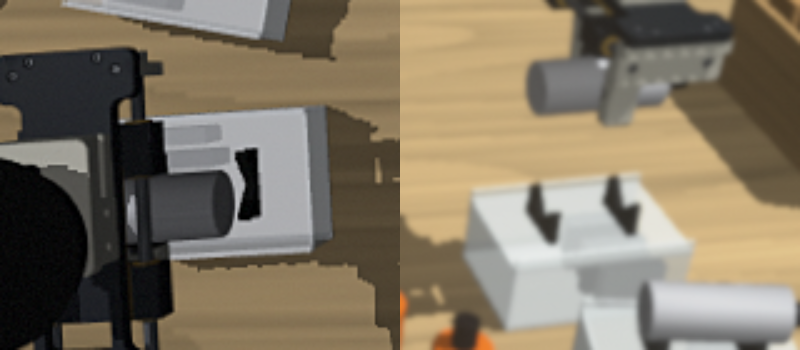

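The cartridge is above the cradle: in the top crop the foot end is at (215,205) and in line with the back saddle at (248,185), the offset being height parallax. Lowering.

>>> send_rows --moves '[{"slide": [0, 0, 0.15], "turn": 0, "gripper": 0.4}, {"slide": [0, 0, 0.3], "turn": 0, "gripper": 0.4}, {"slide": [0, 0, 0.42], "turn": 0, "gripper": 0.4}, {"slide": [0, 0, 0.5], "turn": 0, "gripper": 0.4}, {"slide": [0, 0, 0.53], "turn": 0, "gripper": 0.4}]'

```text
time_s: 14.93
tcp_pos: [0.4555, 0.2204, 0.0905]
eef_rot: [179.9, -0.1, -87.4]
contact_force: [-0.5, 0.3, -2.0]
gripper_width: 0.041
gripper_force: 30.0
```

```bash
python3 -c "
from cams import *
cap('top');cap('top');s=get_state();print(s['contact_force'],s['moment']);go(.456,.224,.0794,-87.3)"
```

```text
[ 0.1806  0.3417 -1.4873] [ 0.0793 -0.0458  0.0096]
at [0.4561 0.2211 0.0914] [179.9882  -0.0293 -87.358 ] t 15.0333 slide [-0.019 -0.001  0.08 ] turn -0.001
```

>>> send_rows --moves '[{"slide": [-0.01, 0, 0.01], "turn": 0, "gripper": 0.4}, {"slide": [-0.02, 0, 0.03], "turn": 0, "gripper": 0.4}, {"slide": [-0.02, 0, 0.05], "turn": 0, "gripper": 0.4}, {"slide": [-0.02, 0, 0.06], "turn": 0, "gripper": 0.4}, {"slide": [-0.02, 0, 0.065], "turn": 0, "gripper": 0.4}]'

```text
time_s: 15.45
tcp_pos: [0.4558, 0.2249, 0.0812]
eef_rot: [-180.0, 0.0, -87.3]
contact_force: [-0.1, -0.2, -1.7]
gripper_width: 0.0411
gripper_force: 30.0
```

```bash
python3 -c "
from cams import *
cap('top');cap('top');s=get_state();print(s['contact_force'],s['moment']);go(.456,.224,.0794,-87.3)"
```

```text
[-0.1764  0.4851 -2.1254] [ 0.1467 -0.0783 -0.016 ]
at [0.4557 0.2248 0.0811] [179.9896  -0.0112 -87.3423] t 15.55 slide [ 0.005 -0.001  0.012] turn -0.0
```

>>> send_rows --moves '[{"slide": [0.005, 0, 0.003], "turn": 0, "gripper": 0.4}, {"slide": [0.005, 0, 0.006], "turn": 0, "gripper": 0.4}, {"slide": [0.005, 0, 0.009], "turn": 0, "gripper": 0.4}, {"slide": [0.005, 0, 0.012], "turn": 0, "gripper": 0.4}, {"slide": [0.005, 0, 0.012], "turn": 0, "gripper": 0.4}]'

```text
time_s: 15.97
tcp_pos: [0.456, 0.2241, 0.0794]
eef_rot: [-180.0, 0.0, -87.3]
contact_force: [0.7, -0.2, -1.5]
gripper_width: 0.041
gripper_force: 30.0
```

>>> send_rows --moves '[{"slide": [0, 0, 0.003], "turn": 0, "gripper": 0.4}, {"slide": [0, 0, 0.005], "turn": 0, "gripper": 0.4}, {"slide": [0, 0, 0.007], "turn": 0, "gripper": 0.4}, {"slide": [0, 0, 0.007], "turn": 0, "gripper": 0.4}, {"slide": [0, 0, 0.007], "turn": 0, "gripper": 0.4}]'

```text
time_s: 16.38
tcp_pos: [0.4561, 0.2243, 0.0791]
eef_rot: [-180.0, 0.0, -87.3]
contact_force: [-2.0, -0.8, 6.1]
gripper_width: 0.041
gripper_force: 30.0
```

Contact (+6 N). I'll ease the grip so it settles in the V, then open.

>>> send_rows --moves '[{"slide": [0, 0, 0], "turn": 0, "gripper": 0.4}, {"slide": [0, 0, 0], "turn": 0, "gripper": 0.4}, {"slide": [0, 0, 0], "turn": 0, "gripper": 0.4}, {"slide": [0, 0, 0], "turn": 0, "gripper": 0.4}, {"slide": [0, 0, 0], "turn": 0, "gripper": 0.4}]' --newtons 3

```text
time_s: 16.8
tcp_pos: [0.4561, 0.2243, 0.0785]
eef_rot: [-180.0, 0.0, -87.3]
contact_force: [-0.2, -0.7, 4.6]
gripper_width: 0.0417
gripper_force: 3.0
```

>>> send_rows --moves '[{"slide": [0, 0, 0], "turn": 0, "gripper": 0.55}, {"slide": [0, 0, 0], "turn": 0, "gripper": 0.7}, {"slide": [0, 0, 0], "turn": 0, "gripper": 0.75}, {"slide": [0, 0, 0], "turn": 0, "gripper": 0.75}, {"slide": [0, 0, 0], "turn": 0, "gripper": 0.75}]'

```text
time_s: 17.22
tcp_pos: [0.4557, 0.224, 0.0781]
eef_rot: [180.0, -0.0, -87.4]
contact_force: [0.4, -0.5, 0.6]
gripper_width: 0.0644
gripper_force: 0.0
```

Run:
```python
from cams import *
s=get_state();c=cap('wrist','w9');print(s['contact_force'],s['gripper_width'],s['tcp_pos'])
for L in (.046,.048,.05,.052):
  m=tilt_model(c,s,90,L);print(L,proj(c,m['foot+x edge'])[0],proj(c,m['foot-x edge'])[0])
g=c['img'].astype(int)
for u in (310,322,335):
    col=g[:,u].sum(1);print(u,[(v,col[v]-col[v-2]) for v in range(150,300) if abs(col[v]-col[v-2])>40])
```

```text
[ 0.439  -0.4583  0.6241] 0.06437329209242798 [0.4557 0.224  0.0781]
0.046 [323.7257 234.9155] [323.5237 208.4205]
0.048 [323.7306 228.6962] [323.5266 203.6659]
0.05 [323.7355 222.4192] [323.5295 198.8796]
0.052 [323.7404 216.0843] [323.5324 194.0617]
310 [(192, np.int64(-98)), (193, np.int64(-422)), (194, np.int64(-324)), (213, np.int64(50)), (214, np.int64(58))]
322 [(191, np.int64(-41)), (192, np.int64(-192)), (193, np.int64(-387)), (194, np.int64(-227)), (213, np.int64(49)), (214, np.int64(71))]
335 [(192, np.int64(-82)), (193, np.int64(-350)), (194, np.int64(-339)), (195, np.int64(-67)), (213, np.int64(46)), (214, np.int64(63))]
```

Released. The foot edges at rows 193 and 213.5 fit a level cartridge about 1–2 mm off centre lengthwise. Retreating straight up.

>>> send_rows --moves '[{"slide": [0, 0, -0.05], "turn": 0, "gripper": 0.75}, {"slide": [0, 0, -0.2], "turn": 0, "gripper": 0.75}, {"slide": [0, 0, -0.42], "turn": 0, "gripper": 0.75}, {"slide": [0, 0, -0.65], "turn": 0, "gripper": 0.75}, {"slide": [0, 0, -0.9], "turn": 0, "gripper": 0.75}]'

```text
time_s: 17.68
tcp_pos: [0.4553, 0.2235, 0.2149]
eef_rot: [179.9, -0.0, -87.4]
contact_force: [0.7, 1.4, -0.8]
gripper_width: 0.0658
gripper_force: 0.0
```

>>> send_rows --moves '[{"slide": [0.2, 0, -0.15], "turn": 0, "gripper": 0.75}, {"slide": [0.45, 0, -0.2], "turn": 0, "gripper": 0.75}, {"slide": [0.7, 0, -0.2], "turn": 0, "gripper": 0.75}, {"slide": [0.9, 0, -0.2], "turn": 0, "gripper": 0.75}, {"slide": [1, 0, -0.2], "turn": 0, "gripper": 0.75}]'

```text
time_s: 18.1
tcp_pos: [0.4622, 0.0716, 0.2445]
eef_rot: [-179.9, 0.0, -87.4]
contact_force: [0.0, -0.4, 0.4]
gripper_width: 0.0656
gripper_force: 0.0
```

Run:
```python
from cams import *
s=get_state();print(s['tcp_pos'],s['contact_force'])
y=np.radians(-87.3);e=np.array([np.cos(y),np.sin(y),0]);o=np.array([.456,.2215,.098])
for n in ('scene','top'):
    cap(n);c=cap(n,n+'9')
    for t in ('lying_cartridge','cartridge_neck','mug','jar','controller','key_tin'): print(n,t,[(np.round(d['location'],3).tolist(),round(d['p'],2)) for d in optics.look_for(n,t)[:5]])
    # sample along predicted axis upper line: barrel brightness & black neck extent
    g=c['img'].astype(int)
    for a in (-.078,-.072,-.066,-.060,-.055,-.045,0,.045,.049,.056):
        u,v=proj(c,o+e*a+np.array([0,0,.005]))[0];print(round(a,3),(round(u),round(v)),g[round(v),round(u)].tolist(),end=' ')
    print()
```

```text
[0.4622 0.0716 0.2445] [ 0.0206 -0.3965  0.3808]
scene lying_cartridge [([0.64, 0.254, 0.108], 0.76)]
scene cartridge_neck [([0.651, 0.056, 0.07], 0.79), ([0.597, 0.012, 0.065], 0.77), ([0.442, -0.062, 0.064], 0.65), ([0.472, 0.219, 0.104], 0.63)]
scene mug [([0.727, -0.216, 0.064], 0.65)]
scene jar [([0.524, -0.266, 0.059], 0.89)]
scene controller [([0.731, -0.076, 0.033], 0.96)]
scene key_tin [([0.711, -0.372, 0.033], 0.79)]
-0.078 (489, 197) [199, 171, 124] -0.072 (486, 197) [97, 86, 69] -0.066 (483, 197) [80, 72, 60] -0.06 (480, 198) [174, 174, 175] -0.055 (478, 198) [221, 222, 224] -0.045 (474, 198) [225, 225, 227] 0 (453, 200) [229, 230, 232] 0.045 (431, 203) [93, 91, 88] 0.049 (429, 203) [90, 88, 85] 0.056 (426, 203) [138, 127, 108] 
top lying_cartridge [([0.631, 0.249, 0.111], 0.75)]
top cartridge_neck [([0.578, 0.015, 0.101], 0.89), ([0.634, 0.061, 0.102], 0.89), ([0.429, -0.053, 0.1], 0.8), ([0.624, 0.252, 0.11], 0.51)]
top mug [([0.709, -0.225, 0.042], 0.64), ([0.628, 0.25, 0.111], 0.41)]
top jar [([0.505, -0.25, 0.087], 0.79)]
top controller [([0.716, -0.075, 0.033], 0.75), ([0.705, -0.367, 0.037], 0.26)]
top key_tin [([0.701, -0.366, 0.038], 0.65), ([0.506, -0.25, 0.087], 0.38)]
-0.078 (102, 318) [20, 19, 16] -0.072 (105, 318) [20, 15, 15] -0.066 (109, 318) [21, 17, 15] -0.06 (112, 318) [20, 15, 17] -0.055 (115, 318) [16, 15, 13] -0.045 (120, 317) [17, 11, 14] 0 (145, 316) [26, 25, 25] 0.045 (171, 314) [11, 12, 10] 0.049 (173, 314) [10, 8, 7] 0.056 (177, 314) [10, 7, 12]
```

The top view is blocked by the arm, so I'll move on a bit and check from above.

>>> send_rows --moves '[{"slide": [0.2, 0, 0], "turn": 0, "gripper": 0.75}, {"slide": [0.45, 0, 0], "turn": 0, "gripper": 0.75}, {"slide": [0.7, 0, 0], "turn": 0, "gripper": 0.75}, {"slide": [0.9, 0, 0], "turn": 0, "gripper": 0.75}, {"slide": [1, 0, 0], "turn": 0, "gripper": 0.75}]'

```text
time_s: 19.32
tcp_pos: [0.4694, -0.0781, 0.2434]
eef_rot: [180.0, -0.0, -87.4]
contact_force: [-0.4, -0.6, -0.4]
gripper_width: 0.0654
gripper_force: 0.0
```

>>> send_rows --moves '[{"slide": [0.2, 0, 0], "turn": 0, "gripper": 0.75}, {"slide": [0.45, 0, 0], "turn": 0, "gripper": 0.75}, {"slide": [0.7, 0, 0], "turn": 0, "gripper": 0.75}, {"slide": [0.9, 0, 0], "turn": 0, "gripper": 0.75}, {"slide": [1, 0, 0], "turn": 0, "gripper": 0.75}]'

```text
time_s: 19.73
tcp_pos: [0.4765, -0.2283, 0.2431]
eef_rot: [180.0, -0.0, -87.5]
contact_force: [-0.3, 0.7, -0.2]
gripper_width: 0.0654
gripper_force: 0.0
```

Run:
```python
from cams import *
y=np.radians(-87.3);e=np.array([np.cos(y),np.sin(y),0]);n=np.array([-e[1],e[0],0]);o=np.array([.4555,.2225,.098])
cap('top');c=cap('top','top10');g=c['img'].astype(int)
for t in ('lying_cartridge','cartridge_neck'): print(t,[(np.round(d['location'],3).tolist(),round(d['p'],2)) for d in optics.look_for('top',t)[:6]])
print('axis+top', end=' ')
for a in np.arange(-.085,.075,.004):
    u,v=proj(c,o+e*a+[0,0,.021])[0];print(round(a*1000),g[round(v),round(u)].sum()//3,end='; ')
for a in (-.02,.02):
    print('\nacross',a)
    for b in np.arange(-.034,.035,.003):
        u,v=proj(c,o+e*a+n*b)[0];print(round(b*1000),g[round(v),round(u)].tolist(),end=' ')
print('\nrow along neck', proj(c,o-e*.061), proj(c,o-e*.072),proj(c,o-e*.05+[0,0,.021]),proj(c,o+e*.05+[0,0,.021]))
v=round(proj(c,o-e*.061)[0][1]);print(v,[(u,g[v,u].sum()//3) for u in range(92,190,2)])
```

```text
lying_cartridge [([0.627, 0.25, 0.11], 0.98)]
cartridge_neck [([0.632, 0.058, 0.098], 0.74), ([0.502, 0.299, 0.062], 0.57)]
axis+top -85 170; -81 171; -77 169; -73 170; -69 169; -65 176; -61 48; -57 73; -53 75; -49 41; -45 74; -41 74; -37 73; -33 74; -29 73; -25 74; -21 74; -17 73; -13 72; -9 71; -5 72; -1 74; 3 71; 7 73; 11 72; 15 72; 19 70; 23 71; 27 71; 31 72; 35 71; 39 71; 43 71; 47 69; 51 71; 55 72; 59 69; 63 69; 67 70; 71 70; 
across -0.02
-34 [96, 84, 75] -31 [94, 83, 74] -28 [94, 82, 74] -25 [91, 80, 72] -22 [90, 79, 71] -19 [90, 78, 69] -16 [89, 77, 69] -13 [85, 76, 67] -10 [86, 76, 68] -7 [86, 74, 66] -4 [83, 72, 63] -1 [82, 71, 62] 2 [79, 70, 63] 5 [80, 70, 62] 8 [82, 70, 63] 11 [79, 69, 59] 14 [79, 67, 60] 17 [78, 68, 59] 20 [80, 69, 61] 23 [76, 65, 59] 26 [75, 67, 59] 29 [76, 65, 58] 32 [75, 66, 57] 
across 0.02
-34 [93, 83, 75] -31 [92, 80, 73] -28 [88, 77, 68] -25 [90, 78, 69] -22 [87, 75, 67] -19 [88, 77, 69] -16 [85, 75, 65] -13 [84, 73, 65] -10 [83, 72, 63] -7 [83, 71, 63] -4 [81, 70, 62] -1 [81, 71, 63] 2 [81, 70, 62] 5 [80, 70, 59] 8 [79, 68, 61] 11 [78, 67, 59] 1
[... 551 characters left out ...]
4(74)), (124, np.int64(72)), (126, np.int64(74)), (128, np.int64(72)), (130, np.int64(73)), (132, np.int64(73)), (134, np.int64(73)), (136, np.int64(72)), (138, np.int64(72)), (140, np.int64(72)), (142, np.int64(73)), (144, np.int64(72)), (146, np.int64(73)), (148, np.int64(72)), (150, np.int64(71)), (152, np.int64(72)), (154, np.int64(72)), (156, np.int64(73)), (158, np.int64(72)), (160, np.int64(72)), (162, np.int64(72)), (164, np.int64(73)), (166, np.int64(72)), (168, np.int64(71)), (170, np.int64(71)), (172, np.int64(73)), (174, np.int64(71)), (176, np.int64(72)), (178, np.int64(72)), (180, np.int64(72)), (182, np.int64(72)), (184, np.int64(72)), (186, np.int64(70)), (188, np.int64(71))]
```

>>> send_rows --moves '[{"slide": [0.2, -0.15, 0], "turn": 0, "gripper": 0.75}, {"slide": [0.4, -0.3, 0], "turn": 0, "gripper": 0.75}, {"slide": [0.6, -0.45, 0], "turn": 0, "gripper": 0.75}, {"slide": [0.8, -0.6, 0], "turn": 0, "gripper": 0.75}, {"slide": [0.9, -0.7, 0], "turn": 0, "gripper": 0.75}]'

```text
time_s: 20.35
tcp_pos: [0.5897, -0.3568, 0.2427]
eef_rot: [180.0, -0.0, -87.3]
contact_force: [0.6, 0.7, 0.3]
gripper_width: 0.0656
gripper_force: 0.0
```

Run:
```python
from cams import *
from scipy.optimize import differential_evolution
y=np.radians(-87.3);e=np.array([np.cos(y),np.sin(y),0]);n=np.array([-e[1],e[0],0]);o=np.array([.4555,.2225,.098])
cap('top');c=cap('top','top11');g=c['img'].astype(int)
for t in ('lying_cartridge','cartridge_neck'): print(t,[(np.round(d['location'],3).tolist(),round(d['p'],2)) for d in optics.look_for('top',t)[:6]])
for a in np.arange(-.085,.075,.004):
    u,v=proj(c,o+e*a+[0,0,.021])[0];print(round(a*1000),(round(u),round(v)),g[round(v),round(u)].tolist(),end='; ')
for a in (-.04,.04):
    print('\nacross',a)
    for b in np.arange(-.034,.035,.003):
        u,v=proj(c,o+e*a+n*b)[0];print(round(b*1000),g[round(v),round(u)].sum()//3,end=' ')
```

```text
lying_cartridge [([0.628, 0.25, 0.112], 0.78)]
cartridge_neck [([0.58, 0.013, 0.1], 0.96), ([0.635, 0.065, 0.1], 0.88), ([0.454, 0.219, 0.117], 0.84)]
-85 (93, 320) [193, 166, 123]; -81 (95, 320) [194, 168, 125]; -77 (98, 320) [193, 167, 123]; -73 (100, 319) [193, 167, 124]; -69 (102, 319) [192, 167, 124]; -65 (104, 319) [198, 173, 128]; -61 (107, 319) [24, 24, 27]; -57 (109, 319) [28, 28, 31]; -53 (111, 319) [24, 25, 26]; -49 (113, 319) [22, 21, 25]; -45 (116, 319) [181, 184, 190]; -41 (118, 318) [184, 185, 191]; -37 (120, 318) [184, 185, 192]; -33 (122, 318) [183, 185, 192]; -29 (125, 318) [182, 183, 189]; -25 (127, 318) [181, 182, 188]; -21 (129, 318) [182, 183, 188]; -17 (132, 318) [177, 178, 185]; -13 (134, 317) [188, 189, 196]; -9 (136, 317) [186, 188, 194]; -5 (139, 317) [184, 185, 191]; -1 (141, 317) [182, 185, 191]; 3 (143, 317) [183, 183, 190]; 7 (145, 317) [181, 181, 189]; 11 (148, 317) [181, 181, 188]; 15 (150, 317) [181, 182, 189]; 19 (152, 316) [186, 185, 192]; 23 (155, 316) [182, 184, 190]; 27 (157, 316) [180, 182, 189]; 31 (159, 316) [181, 184, 189]; 35 (162, 316) [180, 183, 188]; 39 (164, 316) [180, 181, 187]; 43 (166, 316) [179, 179, 187]; 47 (169, 315) [183, 184, 190]; 51 (171, 315) [169, 169, 176]; 55 (173, 315) [40, 42, 42]; 59 (176, 315) [47, 49, 49]; 63 (178, 315) [61, 60, 62]; 67 (180, 315) [221, 222, 226]; 71 (182, 315) [209, 211, 215]; 
across -0.04
-34 203 -31 202 -28 201 -25 202 -22 218 -19 80 -16 122 -13 140 -10 146 -7 158 -4 173 -1 186 2 194 5 182 8 171 11 164 14 151 17 124 20 103 23 210 26 201 29 201 32 201 
across 0.04
-34 204 -31 212 -28 213 -25 222 -22 6 -19 113 -16 139 -13 146 -10 157 -7 169 -4 178 -1 186 2 188 5 177 8 168 11 155 14 141 17 130 20 96 23 3 26 110 29 223 32 213
```

From above, the neck points to the front (+y) and the barrel runs from about −48 to +52 mm along the cradle, straight over both saddles. The detector puts its top at 0.117 m, against 0.119 m expected. The other objects I re-checked haven't moved, so I'm handing in.

```bash
python3 -c "
from plant import order
print(order.close_job())"
```

```text
the job is handed in; nothing more can be done
None
```

The cartridge lies level on both saddles of the empty cradle with its neck to the open front, about 2 mm off centre lengthwise; it was lowered to contact before release, and the job was handed in at about 20 s.

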